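# Close and lock the dust extractor's clean-out cover

## Robot

A 7-joint arm with a two-finger parallel gripper is mounted at the origin on the work surface. World frame = base frame: x ahead of the robot, y to its left, z up, the work surface at z = 0. Lengths are in mm, angles in rad, forces in N, time in s.
With the tool pointing down it reaches from about 400 to 850 mm from the base axis. Payload 4.5 kg.
Tool frame: the origin (TCP) lies on the centre line of the jaws, within the pads' length; the fingertips stand 22 mm ahead of it and the grasp point (between the pads) lies 3 mm ahead of it; z points along the fingers, y is the line along which they close (so a half turn about z gives the same grasp; the last joint's range is limited). The gripper opens to 88 mm and grips with 3 to 60 N. Pads are 18 mm wide; open, the fingers measure 123 mm over their backs; the gripper's body (75 mm by 187 mm) begins 45 mm behind the grasp point.
Start: joints at [1.229, 0.689, -0.195, 1.565, 0.157, 0.902, -0.215], TCP at [229.416, -581.397, 225.643] pointing down, gripper open.
Joint ranges: [-3.01, 3.01], [-0.46, 2.08], [-1.47, 1.51], [0.13, 2.56], [-1, 4.14], [0.04, 2.09], [-2.66, 2.66]. Speed limits (rad/s): [2.57, 2.57, 3.14, 3.14, 3.14, 3.14, 3.14].

## Interface

Orientations are given as a unit quaternion [w, x, y, z].
In Python, from bench import env, capture, camera_params, boxes_of, outline_of, place_of gives the robot as it stands.
- The arm moves only by the shell command python3 -m jog 'ROWS' [FORCE]. ROWS is JSON, a list of rows, each a list of 3 entries, a list of its own where there are three numbers: the shift along the tool's x, y, z in units of 0.3 m (1.0 is 0.3 m), then the turn, a rotation vector about the tool's x, y, z in units of 60 degrees (1.0 is 60 degrees), then the opening, from -1 (shut) to 1 (fully open). A call has 1 to 10 rows; each row is the pose to reach, as a shift and turn from the pose commanded when the call began, along the tool's axes at that moment; what a row does not reach only later rows make up. A row lasts 1/12 s, in which the tool goes at most 41.7 mm and 7.16 degrees, less where a joint would pass 70% of its speed; a pose out of reach is approached as far as the arm can. A call with a number of a shift or a turn outside -1 to 1 is refused whole. A call with a gripper value outside its range is refused whole. The fingers move at their own pace and stop on an object; FORCE is the grip in N (left out, the last holds). Time passes only in rows, so rows that repeat a pose let the fingers close. It gives the time, the measured TCP pose, the force, the opening and the grip force at its end, in the units of the state.
- env.read_state(): the state, without advancing time (a new reading comes with each control period).
- capture(name): name is "scene" or "top"; returns (picture, depth): 480x640x3 uint8, red, green, blue; 480x640 float32, mm along the optical axis (not along the pixel's ray), 0 where there is no reading.
- camera_params(name): a dict with "vfov" (degrees; the focal length in pixels is half the picture's height over the tangent of half this angle, whatever the lens; pixels are square), "cx", "cy" (the principal point, pixels), "cam_to_world" (4x4, takes a point from camera to world coordinates). Camera axes: x right, y down, z forward; pixel columns grow to the right and rows downward; lengths in mm; the calibration is good to about 2 mm. A picture is of the moment at which its call begins. camera_params takes no time and is no camera call.
- env.finish_job(): hands the job in; it is judged then, once.
Trained networks look in the newest picture that a camera, given by its name, has taken for a name from the list of things; names that differ only in an ending like _2 or _b are one class to them, and where a whole thing is asked for, a point or a joint stands for the part that bears it (a point fixed in the world has none). Each returns a list of dicts, best first, with "p" (0 to 1); they miss things now and then, are a little off and sometimes report something else, mostly with a low value. They report only what shows in the picture. A call takes as long as a camera call. They do not tell look-alikes from the thing itself.
- boxes_of(camera, thing): "bbox" ([left, top, right, bottom] in pixels, round what is visible of it).
- outline_of(camera, thing): "mask" (480x640 bool, what is visible of it) and "bbox" ([left, top, right, bottom] in pixels, round what is visible of it).
- place_of(camera, thing): "pixel" ([row, column] in pixels: a listed point, or the origin of a listed thing).
The state is a dict: "clock": time; "joint_pos": joint angles; "dq": joint speeds; "tau": joint torques, N m; "ee_pos": TCP position; "tcp_rot": TCP orientation; "ft_force": force on the tool from outside, world axes, zero at the start; "wrist_torque": the same for the moment, N m; "gripper_width": opening from 0.0 (shut) to 1.0 (fully open); "gripper_force": force on a finger pad.
Only numpy, scipy, OpenCV 4.12 (cv2) and the standard library are available. Lean on these libraries where they do the work, as an engineer would, in place of code of your own. Each camera call takes 0.05 s, during which the arm holds its last target. There are 200 camera calls.

## Task

Put the loose metal cover back over the opening in the top of the dust extractor: lay it flat between the guide rails and slide it fully home under the fixed lip. Then push the sprung stud down and turn it clockwise a quarter turn until it locks with its wing over the cover's edge, and let go. Leave the wooden box, the glue bottle and the jar where they stand.

Things in the scene. Friction and masses are not known exactly. Their poses are not given: they have to be found in the camera images.
- extractor: Grey sheet-metal box fixed to the bench, 200 (x) x 300 (y) x 100 mm high; yaw within 0.25 rad. Origin: centre of its underside. Its flat top, the deck (z = 100), has an opening at x -45..45, y 0..105. Guide rails 6 mm high flank it: inner faces x = -65 and 65, from y = -15 to 120. The lip is at the +y end, the stud at x = 0, y = -72.
- lip_edge (a point): Middle of the free edge of the fixed lip, on its underside: x = 0, y = 116, z = 112 mm of the extractor (12 mm above the deck). The lip is 130 mm wide in x and 4 mm thick; it reaches back over the deck from a stop wall whose face is at y = 130 and whose top is 18 mm above the deck.
- cover_home (a point): Point on the deck at x = 0, y = 55, z = 100 mm of the extractor: where the cover's origin lies when the cover is fully home against the stop wall. Axes as the extractor's. To clear the lip the cover is lowered about 22 mm short of this (towards the stud, -y), then slid in along +y.
- cover: Loose aluminium cover plate, 120 (x) x 150 (y) x 8 mm, about 0.35 kg, flat on the bench. Origin: centre of its underside. Its bridge handle is a bar 80 mm along x, 14 mm thick in y, 30 to 46 mm above the underside, open below between 10 mm legs centred at x = -35 and 35. Same either way round; fitted, its y runs along the extractor's y.
- stud_grip (a point): On the stud's axis at grip height, 55.5 mm above the deck when out; moves with the stud. The steel stud: a flat wing 132 (x) x 26 x 8 mm, underside 19.5 mm above the deck, and on it an upright paddle 60 (x) x 14 mm, 27.5 to 69.5 mm above the deck. The wing starts within 0.1 rad of the extractor's x, clear of the cover; locked, it lies along y, its end over the cover's near edge.
- stud_press (a joint): How far the stud is pushed down, m: 0 standing out (a spring holds it there), 0.0105 at the bottom. The spring takes 3.6 N to start and about 16 N at the bottom. The stud turns only while it is down 9 mm or more and must not be forced round otherwise; locked, it has sprung back up to about 6 mm.
- stud_turn (a joint): Turn of the stud, rad, clockwise seen from above: 0 to 0.1 at the start, 1.5 at the stop. At 1.38 or more the stud can spring up into its catch (to about 6 mm) and is then locked against turning back. If let go part-way it stays where it is, held down.
- wood_box: Inlaid wooden box, 126 x 206 x 95 mm, beyond the work; not to be disturbed. Origin: centre of its underside.
- glue_bottle: White glue bottle, 48 mm across, 130 mm high, standing; not to be disturbed. Origin: centre of its underside.
- jar: Amber glass jar, 72 mm across, 90 mm high, standing; not to be disturbed. Origin: centre of its underside.
Things that resemble listed ones, but are neither listed nor needed, are in the scene too. Several things have the shape of the cover; the one meant has the colours described above.

How it is judged:
By the outcome, as a careful person would: the job done as asked, in the order asked, and still so for the second after the job is handed in, with the robot touching nothing.
It also fails if it takes over 54 s, if anything falls off the work surface, if the arm or the gripper's body presses on something with over 40 N, if the wrist force passes 120 N, or if a joint passes its speed limit or range.

## Working session

There is one attempt and no reset: what is moved stays moved. The work goes in short steps, Python scripts to look and compute and a shell command to move; the robot and the scene stay as the last step left them, time stands still between calls to the robot, and variables do not carry over. Pictures are saved under pics/ and viewed, at most 10 in all, crops included, and the job is handed in when it is done.

```bash
mkdir -p pics; ls; cat > h.py <<'E'
import numpy as np,cv2
from bench import env,capture,camera_params,boxes_of,outline_of,place_of
from scipy.spatial.transform import Rotation as R
def cloud(name):
    im,d=capture(name);p=camera_params(name);T=np.array(p["cam_to_world"])
    f=240/np.tan(np.radians(p["vfov"])/2);v,u=np.mgrid[:480,:640]
    P=np.stack([(u-p["cx"])*d/f,(v-p["cy"])*d/f,d],-1)@T[:3,:3].T+T[:3,3]
    P[d==0]=np.nan
    return im,P
def save(im,n): cv2.imwrite("pics/"+n,im[:,:,::-1])
def rot():
    s=env.read_state();q=s["tcp_rot"];return np.array(s["ee_pos"]),R.from_quat([q[1],q[2],q[3],q[0]])
def rel(pos,yaw):
    """target TCP pos, yaw of tool y axis (tool down) -> shift units, turn units"""
    p,r=rot();sh=r.inv().apply(np.array(pos)-p)/300
    best=None
    for k in(0,np.pi):
        a=yaw+k;y=[np.cos(a),np.sin(a),0];z=[0,0,-1];x=np.cross(y,z)
        t=(r.inv()*R.from_matrix(np.array([x,y,z]).T)).as_rotvec()
        if best is None or np.linalg.norm(t)<np.linalg.norm(best):best=t
    return sh.round(4),(best/np.radians(60)).round(4)
E
python3 - <<'E'
from h import *
print(env.read_state())
for c in("scene","top"):
    im,P=cloud(c);save(im,c+"0.png");np.save(c+"0.npy",P)
    for t in("extractor","cover","stud_grip","lip_edge","cover_home","wood_box","glue_bottle","jar"):
        for r in place_of(c,t)[:4]:
            i,j=map(int,r["pixel"]);print(c,t,round(r["p"],2),i,j,P[min(i,479),min(j,639)].round(0))
E
```

```text
pics
{'clock': 0.0, 'joint_pos': array([ 1.22880335,  0.69000243, -0.1945114 ,  1.56634642,  0.15729709,
        0.90247522, -0.21511441]), 'dq': array([-1.46882479e-03, -7.71946162e-04,  8.48136042e-05, -1.26552887e-03,
       -1.33814745e-03,  1.01242022e-03, -6.01301589e-04]), 'tau': array([ 4.61550972e-04, -5.27552640e+01, -1.26681738e+00, -1.53428060e+01,
       -5.26869670e-02,  6.64673396e-03,  1.51460144e-04]), 'ee_pos': array([ 229.09395092, -580.79520745,  224.79783136]), 'tcp_rot': array([-8.89796295e-04,  9.82392702e-01,  1.86825405e-01, -2.34337735e-04]), 'ft_force': array([-0.55108102,  0.39067658, -0.32174544]), 'wrist_torque': array([0.03199421, 0.00990268, 0.01473695]), 'gripper_force': 0.0, 'gripper_width': 1.0033787080271284}
scene extractor 0.78 296 415 [630. 190. 101.]
scene extractor 0.39 289 215 [ 758. -241.   44.]
scene cover 0.84 193 303 [ 294. -249.   10.]
scene cover 0.67 213 199 [ 514. -475.   11.]
scene cover 0.61 239 264 [ 558. -229.   41.]
scene stud_grip 0.6 238 397 [549. 114. 172.]
scene lip_edge 0.97 286 476 [547. 302. 103.]
scene cover_home 0.89 279 445 [462. 232.  10.]
scene wood_box 0.94 351 310 [843.  46.  92.]
scene wood_box 0.29 236 266 [ 545. -231.   41.]
scene glue_bottle 0.91 387 429 [779. 272.  27.]
scene jar 0.77 290 216 [ 757. -240.   40.]
top extractor 0.57 252 214 [524. 173. 104.]
top cover 0.95 336 372 [ 308. -246.   42.]
top cover 0.91 265 455 [ 500. -474.   47.]
top cover 0.82 261 370 [ 509. -242.   52.]
top stud_grip 0.88 244 232 [535. 118. 168.]
top stud_grip 0.38 171 277 [747.  11.  98.]
top lip_edge 0.93 241 163 [550. 305. 118.]
top cover_home 0.9 245 188 [557. 260.  19.]
top wood_box 0.67 167 274 [760.  20.  93.]
top wood_box 0.34 177 186 [736. 261.  75.]
top glue_bottle 0.79 177 184 [735. 266.  79.]
top glue_bottle 0.35 261 370 [ 509. -242.   52.]
top jar 0.76 185 375 [ 712. -254.   90.]
```

View pics/top0.png

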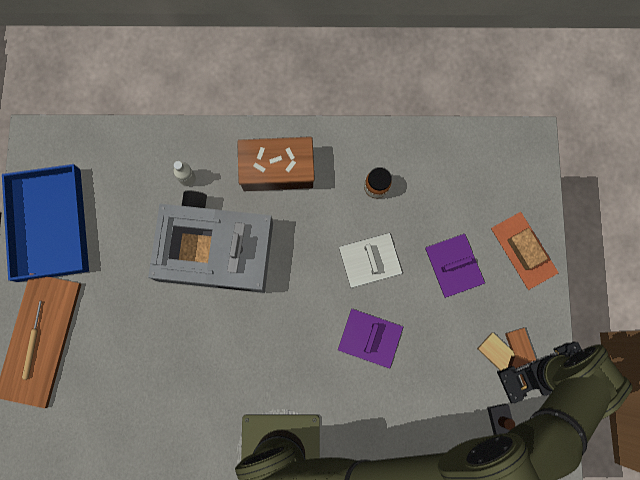

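View pics/scene0.png

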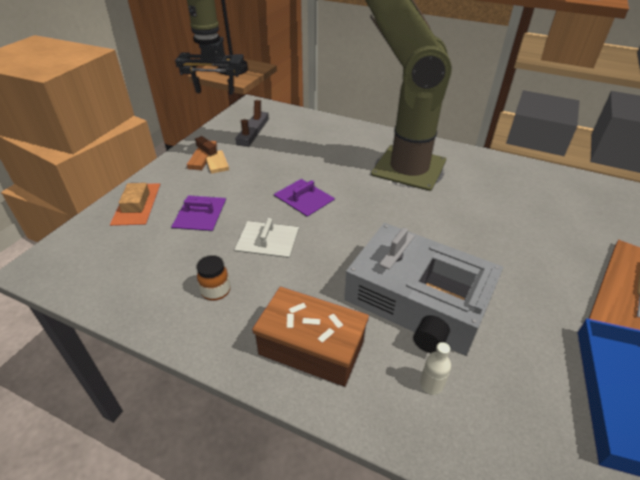

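The top view shows the aluminium (white-grey) cover at pixel column 370, row 260; the two purple ones are look-alikes. The extractor is at (212, 248), with its lip to the left (+y) and its stud at (236, 245). The scene view agrees. Next I'll fit rectangles to the cloud.

```bash
cat > fit.py <<'E'
from h import *
def rect(Q):
    (c,s,a)=cv2.minAreaRect(Q[:,:2].astype(np.float32)); return np.round(c,1),np.round(s,1),round(a,1)
def sel(P,c,r,z0,z1):
    Q=P.reshape(-1,3);return Q[(np.hypot(Q[:,0]-c[0],Q[:,1]-c[1])<r)&(Q[:,2]>z0)&(Q[:,2]<z1)]
E
python3 - <<'E'
from fit import *
for c in("top","scene"):
    P=np.load(c+"0.npy")
    print(c)
    for n,ce,r,a,b in[("plate",(515,-235),110,4,16),("bar",(515,-235),60,38,56),("ext",(540,200),200,88,108),("rail+",(540,200),200,103,125),("paddle",(540,115),70,150,180),("wing",(540,115),90,119,136),("lip",(550,310),100,111,125)]:
        Q=sel(P,ce,r,a,b)
        if len(Q)>5: print(n,len(Q),rect(Q),"med",np.median(Q,0).round(1), "pct",np.percentile(Q[:,2],[5,95]).round(1))
    for n,c in [("box",(800,30)),("bottle",(765,270)),("jar",(720,-245))]:
        Q=sel(P,c,110,40,140);print(n,rect(Q))
E
```

```text
top
plate 2106 (array([ 513.8, -236.6]), array([214.1, 215.4]), 3.8) med [ 517.8 -242.7    7.9] pct [ 4.5 13.8]
bar 155 (array([ 519.4, -246.9]), array([79.4, 15.7]), 16.2) med [ 519.4 -246.1   45. ] pct [39.4 51.1]
ext 6070 (array([583.2, 182.2]), array([301.9, 284. ]), 84.2) med [532.1 160.9  99.8] pct [ 93.6 105.5]
rail+ 1842 (array([541.4, 184.6]), array([298.3, 199.4]), 84.2) med [540.3 224.8 106.4] pct [103.2 122.7]
paddle 149 (array([534.2, 114.2]), array([15. , 58.6]), 81.9) med [533.7 113.2 167.8] pct [157.9 173.1]
wing 332 (array([534.2, 113.3]), array([ 28.1, 132.2]), 80.9) med [521.6 111.5 126.8] pct [121.6 132.8]
lip 522 (array([553. , 292.5]), array([ 82.5, 144.1]), 78.8) med [554.7 314.6 116.9] pct [111.9 122.9]
box (array([781.1,  20.5]), array([129.9, 199.6]), 2.4)
bottle (array([719.6, 251.4]), array([121.8,  69.6]), 15.5)
jar (array([ 728.7, -265. ]), array([69.2, 66.1]), 19.8)
scene
plate 1773 (array([ 516.5, -235.9]), array([212.8, 211.2]), 75.7) med [ 526.8 -232.6    9.8] pct [ 4.4 12.7]
bar 128 (array([ 520.5, -244.1]), array([81.7, 14.6]), 15.7) med [ 524.  -241.7   47.5] pct [39.9 50. ]
ext 6376 (array([583. , 183.2]), array([300.7, 289.1]), 84.0) med [579.6 173.1 102.1] pct [ 95.1 105. ]
rail+ 2660 (array([544.2, 187.9]), array([299.3, 202.1]), 84.1) med [558.3 235.5 104.6] pct [103.1 120.5]
paddle 202 (array([536.5, 116.4]), array([15.3, 60.7]), 81.4) med [544.  118.  169.3] pct [152. 173.]
wing 314 (array([535.3, 116.6]), array([ 26. , 133.5]), 81.8) med [564.4 119.9 129.3] pct [125.6 132.9]
lip 633 (array([566.2, 312.9]), array([ 63.9, 149.5]), 66.7) med [563.7 316.8 119. ] pct [116.2 121.8]
box (array([781.8,  20.3]), array([128.6, 201.9]), 2.8)
bottle (array([721.3, 254.1]), array([127.4,  73.1]), 12.3)
jar (array([ 735.2, -261.5]), array([68.3, 67.5]), 8.6)
```

```bash
python3 - <<'E'
from h import *
a=np.radians
print(rel((520,-245.5,180),a(-74)))
E
```

```text
(array([ 1.3119, -0.686 ,  0.1521]), array([ 0.0001, -0.    ,  0.0922]))
```

```bash
python3 -m jog '[[[0.9,-0.47,0],[0,0,0],0.0],[[0.9,-0.47,0],[0,0,0],0.0],[[0.9,-0.47,0],[0,0,0],0.0],[[0.9,-0.47,0],[0,0,0],0.0],[[0.9,-0.47,0],[0,0,0],0.0],[[0.9,-0.47,0],[0,0,0],0.0],[[0.9,-0.47,0],[0,0,0],0.0],[[0.9,-0.47,0],[0,0,0],0.0],[[0.9,-0.47,0],[0,0,0],0.0],[[0.9,-0.47,0],[0,0,0],0.0]]' 25
python3 -m jog '[[[0.41,-0.216,0.152],[0,0,0.092],0.0],[[0.41,-0.216,0.152],[0,0,0.092],0.0],[[0.41,-0.216,0.152],[0,0,0.092],0.0],[[0.41,-0.216,0.152],[0,0,0.092],0.0],[[0.41,-0.216,0.152],[0,0,0.092],0.0],[[0.41,-0.216,0.152],[0,0,0.092],0.0]]'
python3 - <<'E'
from fit import *
for c in("top","scene"):
    im,P=cloud(c);save(im,c+"1.png")
    Q=sel(P,(520,-245),60,38,56)
    print(len(Q),rect(Q) if len(Q)>5 else 0)
print(rel((520,-245.5,41),np.radians(-74)),env.read_state()["clock"],env.read_state()["joint_pos"])
E
```

```text
clock: 1.73
ee_pos: [429.0, -351.0, 225.7]
tcp_rot: [0.0, 0.982, 0.188, -0.0]
ft_force: [-0.3, -1.0, -0.2]
gripper_width: 0.499
gripper_force: 0.0
clock: 2.23
ee_pos: [518.7, -247.0, 179.5]
tcp_rot: [0.0, 0.99, 0.139, -0.001]
ft_force: [-0.6, -0.5, 0.3]
gripper_width: 0.502
gripper_force: 0.0
0 0
129 (array([ 520.2, -243.9]), array([82.3, 15.1]), 16.6)
(array([ 0.0115, -0.0104,  0.464 ]), array([ 0.0018,  0.0017, -0.0041])) 2.3333 [ 0.42933153  0.67862111 -0.10598476  1.77106784  0.10752293  0.69781725
 -1.03170563]
```

View pics/scene1.png

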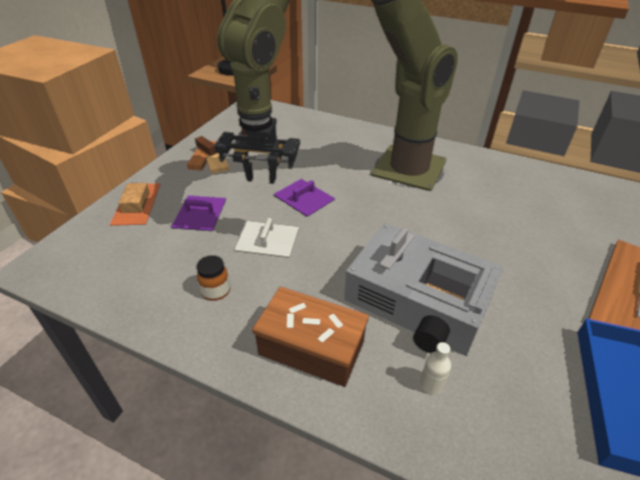

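The picture shows the gripper at about (258, 165), above the real cover at (267, 238). I'll check the projection of the tips against it.

```bash
python3 - <<'E'
from h import *
p=camera_params("scene");T=np.linalg.inv(np.array(p["cam_to_world"]));f=240/np.tan(np.radians(p["vfov"])/2)
for X in([518.7,-247,157.5],[518.7,-247,46],[520,-245,46]):
    c=T[:3,:3]@X+T[:3,3];print(c[0]/c[2]*f+p["cx"],c[1]/c[2]*f+p["cy"])
E
python3 -m jog '[[[0.0115,-0.0104,0.08],[0,0,-0.004],0.0],[[0.0115,-0.0104,0.16],[0,0,-0.004],0.0],[[0.0115,-0.0104,0.24],[0,0,-0.004],0.0],[[0.0115,-0.0104,0.3],[0,0,-0.004],0.0],[[0.0115,-0.0104,0.3],[0,0,-0.004],0.0]]'
python3 - <<'E'
from h import *
im,_=cloud("scene");save(cv2.resize(im[120:280,180:380],(800,640))[:600],"s2.png")
E
```

```text
262.3549654910204 193.16534611718228
265.63422491703267 226.98613337660726
266.0348911565153 227.48089767094294
clock: 2.75
ee_pos: [518.2, -243.9, 87.4]
tcp_rot: [-0.001, 0.99, 0.139, -0.003]
ft_force: [0.4, 0.2, 0.6]
gripper_width: 0.5
gripper_force: 0.0
```

View pics/s2.png

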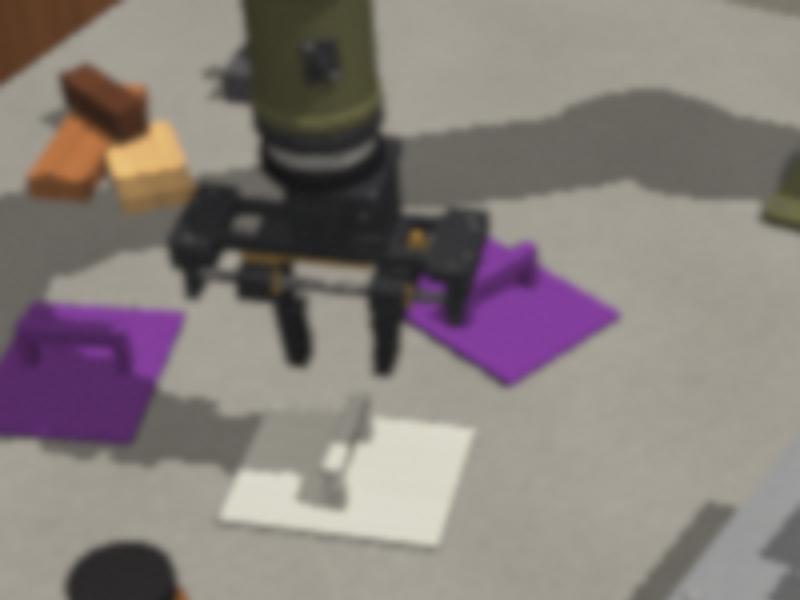

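The tips are centred at crop (341, 366), which is original (265, 212). That is about 10 px higher than predicted, so I'll check it in the depth cloud.

```bash
python3 - <<'E'
from h import *
im,P=cloud("scene")
for r in(196,200,204,208,210,212,214): print(r,[P[r,c].round(0).tolist() for c in(253,255,275,277)])
print(env.read_state()["ee_pos"])
for r in (222,226,230,234,238,242):print(r,[(c,P[r,c].round(0).tolist()) for c in(262,265,268)])
im,P=cloud("top");Q=P.reshape(-1,3);m=(np.hypot(Q[:,0]-520,Q[:,1]+245)<130)&(Q[:,2]>90)
q=Q[m];print(len(q))
for z in range(90,260,20):
    w=q[(q[:,2]>z)&(q[:,2]<z+20)]
    if len(w):print(z,len(w),w.min(0).round(),w.max(0).round())
E
```

```text
196 [[532.0, -267.0, 151.0], [527.0, -265.0, 148.0], [536.0, -199.0, 176.0], [540.0, -192.0, 180.0]]
200 [[533.0, -267.0, 139.0], [527.0, -266.0, 136.0], [520.0, -211.0, 149.0], [520.0, -205.0, 150.0]]
204 [[533.0, -269.0, 126.0], [536.0, -260.0, 131.0], [518.0, -213.0, 134.0], [519.0, -206.0, 137.0]]
208 [[534.0, -270.0, 113.0], [534.0, -263.0, 116.0], [519.0, -213.0, 122.0], [516.0, -209.0, 121.0]]
210 [[537.0, -269.0, 109.0], [535.0, -264.0, 109.0], [517.0, -215.0, 114.0], [520.0, -207.0, 118.0]]
212 [[433.0, -344.0, 2.0], [429.0, -340.0, 1.0], [517.0, -215.0, 107.0], [523.0, -206.0, 114.0]]
214 [[444.0, -337.0, 5.0], [437.0, -335.0, 0.0], [409.0, -284.0, -2.0], [409.0, -277.0, 1.0]]
[ 520.77767403 -244.01575017   90.39900961]
222 [(262, [461.0, -297.0, 2.0]), (265, [459.0, -288.0, 4.0]), (268, [501.0, -250.0, 49.0])]
226 [(262, [486.0, -281.0, 12.0]), (265, [516.0, -250.0, 47.0]), (268, [515.0, -242.0, 48.0])]
230 [(262, [501.0, -272.0, 12.0]), (265, [528.0, -243.0, 44.0]), (268, [529.0, -234.0, 48.0])]
234 [(262, [549.0, -240.0, 48.0]), (265, [546.0, -232.0, 48.0]), (268, [505.0, -251.0, 9.0])]
238 [(262, [557.0, -236.0, 42.0]), (265, [556.0, -227.0, 45.0]), (268, [522.0, -241.0, 11.0])]
242 [(262, [556.0, -238.0, 26.0]), (265, [554.0, -230.0, 27.0]), (268, [534.0, -234.0, 9.0])]
3221
150 1 [ 515. -192.  169.] [ 515. -192.  169.]
170 27 [ 464. -203.  173.] [ 541. -174.  189.]
190 253 [ 462. -343.  190.] [ 545. -147.  210.]
210 188 [ 464. -340.  210.] [ 539. -147.  226.]
230 12 [ 505. -207.  233.] [ 527. -200.  249.]
250 68 [ 500. -215.  250.] [ 545. -199.  270.]
```

Depth shows the tips at z≈107, where the state implies about 68. I'll descend in small steps, watching the force and the tip height.

```bash
python3 -m jog '[[[0,0,0.04],[0,0,0],0.0],[[0,0,0.08],[0,0,0],0.0],[[0,0,0.1],[0,0,0],0.0],[[0,0,0.1],[0,0,0],0.0]]'
cat >tip.py <<'E'
from h import *
im,P=cloud("scene");e=np.array(env.read_state()["ee_pos"])
m=(im.max(2)<70)&(np.hypot(P[...,0]-e[0],P[...,1]-e[1])<48)&(P[...,2]>20)&(P[...,2]<e[2]+60)
Q=P[m]
for s in(-1,1):
    q=Q[(Q[:,1]-e[1])*s>0]
    if len(q):
        z=np.percentile(q[:,2],2);w=q[q[:,2]<z+25];print("tip",s,z.round(1),w.mean(0).round(1),len(w))
print(e.round(1))
E
python3 tip.py
```

```text
clock: 3.23
ee_pos: [520.8, -241.3, 58.5]
tcp_rot: [-0.001, 0.99, 0.141, -0.001]
ft_force: [0.7, -0.5, -0.4]
gripper_width: 0.5
gripper_force: 0.0
tip -1 80.4 [ 535.  -264.7   92.9] 45
tip 1 78.7 [ 519.9 -209.3   91.5] 35
[ 521.2 -241.5   59.2]
```

```bash
python3 -m jog '[[[0,0,0.03],[0,0,0],0.0],[[0,0,0.06],[0,0,0],0.0],[[0,0,0.06],[0,0,0],0.0]]'
python3 tip.py
python3 - <<'E'
from h import *
im,_=cloud("scene");save(cv2.resize(im[160:280,190:350],(800,600),interpolation=cv2.INTER_CUBIC),"s3.png")
im,_=cloud("top");save(cv2.resize(im[200:320,290:450],(800,600),interpolation=cv2.INTER_CUBIC),"t3.png")
E
```

```text
clock: 3.53
ee_pos: [520.9, -241.3, 40.3]
tcp_rot: [-0.001, 0.99, 0.141, -0.001]
ft_force: [-0.3, -0.7, -0.9]
gripper_width: 0.497
gripper_force: 0.0
tip -1 59.9 [ 535.4 -264.8   72.8] 37
tip 1 60.7 [ 520.4 -208.6   73.5] 25
[ 521.2 -241.4   40.9]
```

View pics/s3.png

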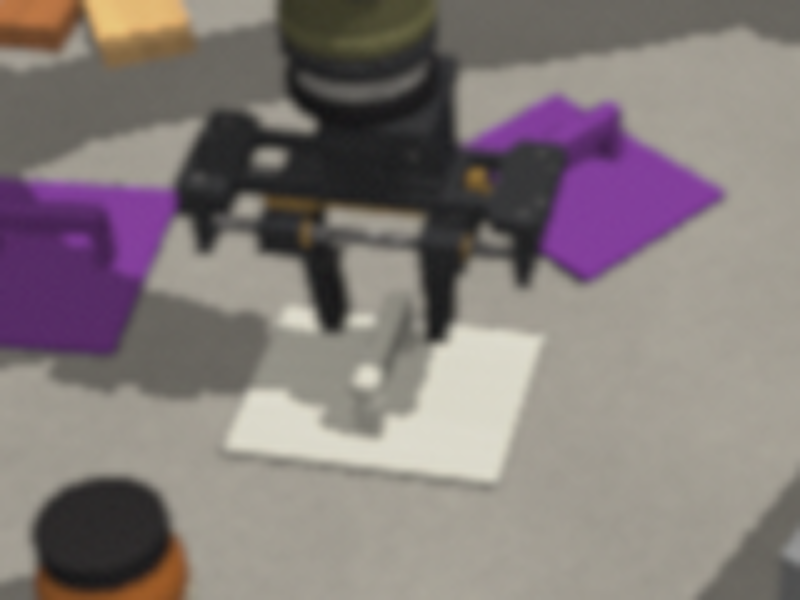

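The picture shows the fingertips at crop (332, 330) and (437, 338). They straddle the bar but stand only about level with its top, so the real fingertips are about 41 mm higher than the stated TCP geometry gives. I'll keep lowering under force watch, with a small y correction.

```bash
python3 -m jog '[[[0,0.01,0.02],[0,0,0],0.0],[[0,0.01,0.04],[0,0,0],0.0],[[0,0.01,0.06],[0,0,0],0.0],[[0,0.01,0.08],[0,0,0],0.0],[[0,0.01,0.08],[0,0,0],0.0]]'
python3 tip.py
```

```text
clock: 4.1
ee_pos: [521.9, -244.2, 16.6]
tcp_rot: [-0.001, 0.99, 0.141, -0.001]
ft_force: [-0.4, -0.3, 0.1]
gripper_width: 0.499
gripper_force: 0.0
tip -1 37.4 [ 536.4 -267.4   50.2] 44
tip 1 34.8 [ 521.3 -212.4   48.1] 28
[ 522.1 -244.3   17.1]
```

```bash
python3 -m jog '[[[0,0.0,0.02],[0,0,0],0.0],[[0,0,0.04],[0,0,0],0.0],[[0,0,0.053],[0,0,0],0.0],[[0,0,0.053],[0,0,0],0.0]]'
python3 tip.py
python3 -m jog '[[[0,0,0],[0,0,0],-0.3],[[0,0,0],[0,0,0],-1],[[0,0,0],[0,0,0],-1],[[0,0,0],[0,0,0],-1],[[0,0,0],[0,0,0],-1],[[0,0,0],[0,0,0],-1]]' 40
python3 tip.py
```

```text
clock: 4.48
ee_pos: [522.1, -244.4, 1.1]
tcp_rot: [-0.0, 0.99, 0.141, -0.001]
ft_force: [-0.2, -0.2, -0.6]
gripper_width: 0.501
gripper_force: 0.0
tip -1 21.8 [ 536.8 -267.8   34.1] 41
tip 1 22.5 [ 521.6 -212.2   35.2] 34
[ 522.4 -244.5    1.6]
clock: 5.03
ee_pos: [522.9, -244.8, 2.3]
tcp_rot: [0.0, 0.99, 0.141, 0.0]
ft_force: [-0.4, -0.2, 1.3]
gripper_width: 0.147
gripper_force: 40.0
tip -1 31.2 [ 534.7 -256.    44.9] 25
tip 1 23.1 [ 526.9 -228.1   36.2] 35
[ 522.9 -244.8    2.3]
```

Gripped: width 13 mm. Lifting.

```bash
python3 -m jog '[[[0,0,-0.05],[0,0,0],-1],[[0,0,-0.14],[0,0,0],-1],[[0,0,-0.25],[0,0,0],-1],[[0,0,-0.37],[0,0,0],-1],[[0,0,-0.49],[0,0,0],-1],[[0,0,-0.6],[0,0,0],-1],[[0,0,-0.67],[0,0,0],-1],[[0,0,-0.7],[0,0,0],-1],[[0,0,-0.7],[0,0,0],-1]]'
python3 - <<'E'
from fit import *
for c in("scene","top"):
    im,P=cloud(c);e=env.read_state()["ee_pos"];
    Q=sel(P,e,110,e[2]-4,e[2]+18);print(rect(Q),np.median(Q,0).round(1),len(Q))
save(im,"x.png")
print(e,rel((546.5,219,212),np.radians(-95.9)))
E
```

```text
clock: 5.83
ee_pos: [523.5, -245.0, 213.7]
tcp_rot: [0.001, 0.99, 0.141, 0.001]
ft_force: [0.0, 0.0, -3.1]
gripper_width: 0.148
gripper_force: 40.0
(array([ 521.1, -243.8]), array([123.1, 150.7]), 15.5) [ 536.4 -228.9  221.4] 1577
(array([ 506.9, -201.4]), array([121.,  56.]), 15.7) [ 486.5 -201.2  217.3] 432
[ 521.64993784 -244.22720768  210.70015605] (array([ 0.5119, -1.4591, -0.0032]), array([-0.0011,  0.0024,  0.3694]))
```

```bash
python3 -m jog '[[[0.02,-0.05,0],[0,0,0],-1],[[0.05,-0.14,0],[0,0,0],-1],[[0.085,-0.24,0],[0,0,0],-1],[[0.12,-0.35,0],[0,0,0],-1],[[0.158,-0.45,0],[0,0,0],-1],[[0.19,-0.55,0],[0,0,0],-1],[[0.228,-0.65,0],[0,0,0],-1],[[0.256,-0.73,0],[0,0,0],-1]]'
python3 -m jog '[[[0.035,-0.1,0],[0,0,0.05],-1],[[0.07,-0.2,0],[0,0,0.1],-1],[[0.105,-0.3,0],[0,0,0.16],-1],[[0.14,-0.4,0],[0,0,0.22],-1],[[0.175,-0.5,0],[0,0,0.28],-1],[[0.21,-0.6,0],[0,0,0.33],-1],[[0.24,-0.68,0],[0,0,0.369],-1],[[0.256,-0.729,0],[0,0,0.369],-1],[[0.256,-0.729,0],[0,0,0.369],-1]]'
python3 - <<'E'
from fit import *
e=env.read_state()["ee_pos"]
for c in("scene","top"):
    im,P=cloud(c);e=env.read_state()["ee_pos"];
    Q=sel(P,e,110,e[2]-4,e[2]+18);print(rect(Q),np.median(Q,0).round(1),len(Q))
    Q=sel(P,(542,186),250,96,108);print("ext",rect(Q));Q=sel(P,(535,115),70,150,180);print("pad",rect(Q))
    save(im,c+"4.png")
print(e,rel((546.5,219,212),np.radians(-95.9)),env.read_state()["joint_pos"])
E
```

```text
clock: 6.6
ee_pos: [533.6, -9.8, 209.7]
tcp_rot: [-0.001, 0.99, 0.143, -0.002]
ft_force: [0.8, 0.6, -3.1]
gripper_width: 0.149
gripper_force: 40.0
clock: 7.35
ee_pos: [545.9, 223.5, 209.8]
tcp_rot: [-0.001, 0.999, -0.047, -0.002]
ft_force: [-0.1, 0.2, -2.7]
gripper_width: 0.149
gripper_force: 40.0
(array([543.2, 224.3]), array([150.4, 124.1]), 84.1) [559.5 234.9 217.5] 2497
ext (array([613.7, 179.5]), array([301.5, 347.5]), 83.9)
pad (array([536.4, 116.7]), array([14.4, 60.5]), 81.5)
(array([539. , 184.8]), array([ 82.5, 120. ]), 84.9) [508.6 184.1 215.7] 700
ext (array([612.2, 161. ]), array([271.3, 345.3]), 84.2)
pad (array([533.6, 113.9]), array([15.3, 60.2]), 81.3)
[546.78348543 217.2989732  210.50578099] (array([-0.0015, -0.0055, -0.005 ]), array([0.0029, 0.0024, 0.0014])) [-0.49675687  0.65811374  0.06785817  1.70119711 -0.05665812  0.78794086
 -2.07518782]
```

View pics/scene4.png

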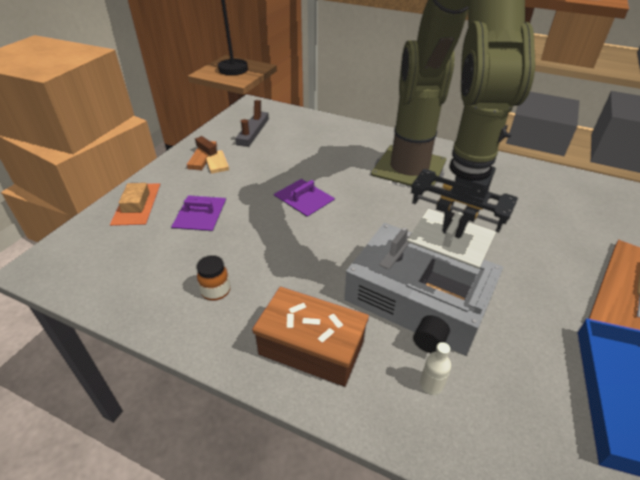

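The cover hangs level above the extractor opening, at pixel (455, 235). Measuring it settled.

```bash
python3 -m jog '[[[0,0,0],[0,0,0],-1],[[0,0,0],[0,0,0],-1]]'
cat > m.py <<'E'
from fit import *
ya=np.array([.1028,.9947]);xa=np.array([.9947,-.1028])
e=np.array(env.read_state()["ee_pos"])
for c,o in(("scene",(544.2,187.9)),):
    im,P=cloud(c);e=np.array(env.read_state()["ee_pos"])
    Q=sel(P,e,110,e[2]-4,e[2]+18);r=rect(Q);d=np.array(r[0])-o
    print(r,np.median(Q[:,2]).round(1),"local x,y",(d@xa).round(1),(d@ya).round(1))
print(e.round(1))
E
python3 m.py; python3 m.py
```

```text
clock: 7.62
ee_pos: [547.8, 215.7, 211.7]
tcp_rot: [0.001, 0.999, -0.053, -0.0]
ft_force: [0.2, -0.7, -4.2]
gripper_width: 0.143
gripper_force: 40.0
(array([545.4, 216.7]), array([149.8, 122.9]), 83.7) 219.4 local x,y -1.8 28.8
[547.9 216.1 211.9]
(array([545.5, 217. ]), array([150.1, 124.2]), 83.7) 219.6 local x,y -1.7 29.1
[547.9 216.6 212.1]
```

```bash
python3 -m jog '[[[0.006,-0.007,0.06],[0,0,0],-1],[[0.006,-0.007,0.14],[0,0,0],-1],[[0.006,-0.007,0.22],[0,0,0],-1],[[0.006,-0.007,0.28],[0,0,0],-1],[[0.006,-0.007,0.31],[0,0,0],-1],[[0.006,-0.007,0.32],[0,0,0],-1],[[0.006,-0.007,0.32],[0,0,0],-1],[[0.006,-0.007,0.32],[0,0,0],-1]]'
python3 m.py
python3 - <<'E'
from h import *
im,_=cloud("scene");save(cv2.resize(im[190:340,335:535],(800,600),interpolation=cv2.INTER_CUBIC),"s5.png")
E
```

```text
clock: 8.38
ee_pos: [550.6, 220.5, 117.1]
tcp_rot: [-0.0, 0.999, -0.052, 0.001]
ft_force: [0.9, -0.0, -3.1]
gripper_width: 0.146
gripper_force: 40.0
(array([544.7, 223.5]), array([215.9, 131.7]), 82.0) 124.5 local x,y -3.2 35.5
[550.7 220.7 117.4]
```

View pics/s5.png

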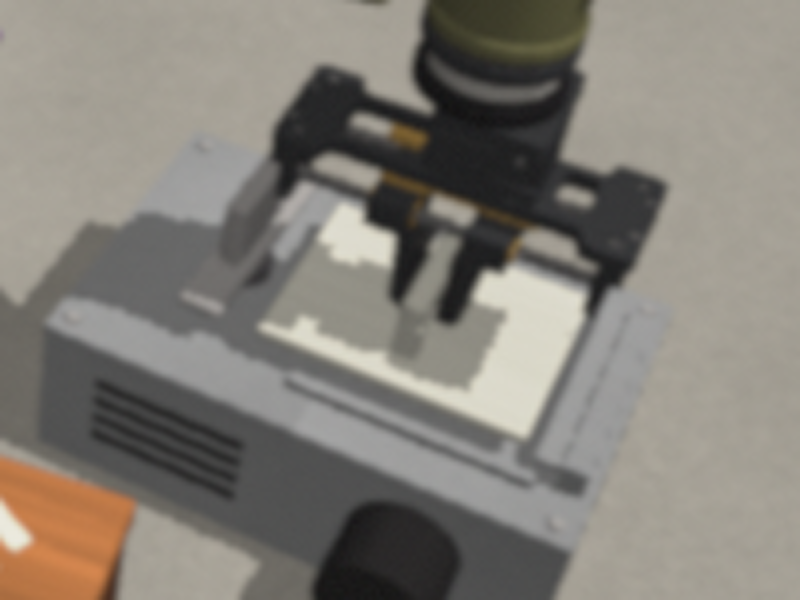

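The cover sits square between the rails, just short of the lip and about 15 mm up. Lowering to contact.

```bash
python3 -m jog '[[[0,0,0.015],[0,0,0],-1],[[0,0,0.03],[0,0,0],-1],[[0,0,0.04],[0,0,0],-1],[[0,0,0.043],[0,0,0],-1],[[0,0,0.043],[0,0,0],-1],[[0,0,0.043],[0,0,0],-1]]'
python3 -m jog '[[[0,0,0.004],[0,0,0],-1],[[0,0,0.008],[0,0,0],-1],[[0,0,0.008],[0,0,0],-1],[[0,0,0.008],[0,0,0],-1]]'
```

```text
clock: 8.98
ee_pos: [549.7, 220.4, 103.1]
tcp_rot: [0.0, 0.999, -0.051, -0.0]
ft_force: [0.3, 0.4, -2.9]
gripper_width: 0.145
gripper_force: 40.0
clock: 9.32
ee_pos: [550.0, 220.5, 102.3]
tcp_rot: [-0.0, 0.999, -0.051, 0.001]
ft_force: [-2.9, -1.3, 6.8]
gripper_width: 0.146
gripper_force: 40.0
```

```bash
python3 -m jog '[[[0,0,-0.003],[0,0,0],-1],[[0,-0.012,-0.003],[0,0,0],-1],[[0,-0.024,-0.003],[0,0,0],-1],[[0,-0.036,-0.003],[0,0,0],-1],[[0,-0.048,-0.003],[0,0,0],-1],[[0,-0.06,-0.003],[0,0,0],-1],[[0,-0.06,-0.003],[0,0,0],-1]]'
python3 -m jog '[[[0,-0.006,0],[0,0,0],-1],[[0,-0.012,0],[0,0,0],-1],[[0,-0.018,0],[0,0,0],-1],[[0,-0.018,0],[0,0,0],-1]]'
```

```text
clock: 9.9
ee_pos: [552.5, 238.7, 102.3]
tcp_rot: [-0.0, 0.999, -0.051, 0.001]
ft_force: [-0.5, -1.4, 5.2]
gripper_width: 0.145
gripper_force: 40.0
clock: 10.23
ee_pos: [552.9, 241.4, 102.3]
tcp_rot: [0.002, 0.999, -0.052, 0.0]
ft_force: [-1.0, -6.4, 6.8]
gripper_width: 0.152
gripper_force: 40.0
```

```bash
python3 -m jog '[[[0,-0.006,0],[0,0,0],-1],[[0,-0.012,0],[0,0,0],-1],[[0,-0.012,0],[0,0,0],-1],[[0,-0.012,0],[0,0,0],-1]]'
python3 - <<'E'
from h import *
im,_=cloud("scene");save(cv2.resize(im[190:340,335:535],(800,600),interpolation=cv2.INTER_CUBIC),"s6.png")
E
```

```text
clock: 10.57
ee_pos: [553.0, 241.3, 102.3]
tcp_rot: [0.004, 0.999, -0.053, -0.0]
ft_force: [-2.6, -11.3, 9.1]
gripper_width: 0.148
gripper_force: 40.0
```

View pics/s6.png

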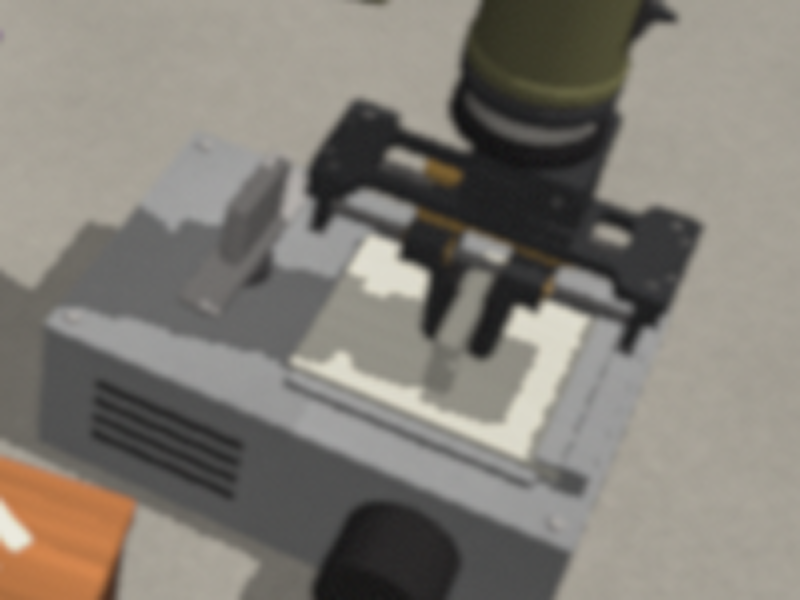

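The cover is home: solid stop, force rising without motion, far edge under the lip at crop (560, 390). Easing off and releasing.

```bash
python3 -m jog '[[[0,0.012,0],[0,0,0],-1],[[0,0.012,-0.003],[0,0,0],-0.2],[[0,0.012,-0.003],[0,0,0],-0.2],[[0,0.012,-0.003],[0,0,0],-0.2],[[0,0.012,-0.003],[0,0,0],-0.2],[[0,0.012,-0.02],[0,0,0],-0.2],[[0,0.012,-0.06],[0,0,0],-0.2],[[0,0.012,-0.18],[0,0,0],-0.2],[[0,0.012,-0.3],[0,0,0],-0.2],[[0,0.012,-0.4],[0,0,0],-0.2]]'
python3 - <<'E'
from fit import *
ya=np.array([.1028,.9947]);xa=np.array([.9947,-.1028])
for c,o in(("scene",(544.2,187.9)),("top",(541.4,184.6))):
    im,P=cloud(c);
    Q=sel(P,(549,241),60,138,156);r=rect(Q);d=np.array(r[0])-o
    print("bar",r,(d@xa).round(1),(d@ya).round(1))
    Q=sel(P,(535,115),70,150,180);print("pad",rect(Q))
print(env.read_state()["ee_pos"],rel((535.4,115,222),np.radians(-98.4)),env.read_state()["joint_pos"])
E
```

```text
clock: 11.45
ee_pos: [552.6, 244.0, 224.9]
tcp_rot: [-0.001, 0.999, -0.051, 0.001]
ft_force: [0.5, -0.2, -0.1]
gripper_width: 0.397
gripper_force: 0.0
bar (array([551.8, 242.5]), array([14.2, 81.7]), 84.4) 1.9 55.1
pad (array([537.3, 116.9]), array([14.7, 60.9]), 82.1)
bar (array([542.3, 240.4]), array([14.5, 66.7]), 84.9) -4.8 55.6
pad (array([534.2, 113.9]), array([14.6, 58.8]), 81.9)
[555.70640597 245.33684368 228.19940262] (array([-0.0229,  0.4392,  0.0176]), array([-0.0064, -0.0097,  0.0417])) [-0.53617428  0.65477581  0.077648    1.63986226 -0.06335293  0.83722496
 -2.10642679]
```

Bar at local y≈55: the cover is home. Joint 7 stands at −2.1 and a clockwise turn lowers it, so I need a half turn counter-clockwise before gripping the stud.

```bash
python3 -m jog '[[[0,0.06,0],[0,0,-0.11],0],[[0,0.12,0],[0,0,-0.22],0],[[-0.01,0.18,0],[0,0,-0.33],0],[[-0.01,0.24,0],[0,0,-0.44],0],[[-0.01,0.3,0],[0,0,-0.55],0],[[-0.018,0.36,0],[0,0,-0.66],0],[[-0.018,0.41,0],[0,0,-0.77],0],[[-0.018,0.437,0],[0,0,-0.88],0],[[-0.018,0.437,0],[0,0,-0.98],0],[[-0.018,0.437,0],[0,0,-0.98],0]]'
python3 -m jog '[[[0,0,0],[0,0,-0.11],0],[[0,0,0],[0,0,-0.22],0],[[0,0,0],[0,0,-0.33],0],[[0,0,0],[0,0,-0.44],0],[[0,0,0],[0,0,-0.55],0],[[0,0,0],[0,0,-0.66],0],[[0,0,0],[0,0,-0.77],0],[[0,0,0],[0,0,-0.88],0],[[0,0,0],[0,0,-0.98],0],[[0,0,0],[0,0,-0.98],0]]'
python3 -m jog '[[[0,0,0],[0,0,-0.11],0],[[0,0,0],[0,0,-0.22],0],[[0,0,0],[0,0,-0.33],0],[[0,0,0],[0,0,-0.44],0],[[0,0,0],[0,0,-0.55],0],[[0,0,0],[0,0,-0.66],0],[[0,0,0],[0,0,-0.77],0],[[0,0,0],[0,0,-0.88],0],[[0,0,0],[0,0,-0.98],0],[[0,0,0],[0,0,-0.98],0]]'
python3 - <<'E'
from h import *
print(rel((537,115.5,113),np.radians(81.7)),env.read_state()["joint_pos"])
E
```

```text
clock: 12.38
ee_pos: [533.1, 112.9, 221.9]
tcp_rot: [0.0, 0.895, 0.446, -0.0]
ft_force: [-0.5, 0.4, -0.2]
gripper_width: 0.5
gripper_force: 0.0
clock: 13.22
ee_pos: [533.1, 114.2, 221.6]
tcp_rot: [-0.0, 0.561, 0.828, -0.0]
ft_force: [-0.5, -0.1, 0.4]
gripper_width: 0.499
gripper_force: 0.0
clock: 14.05
ee_pos: [533.1, 114.0, 221.4]
tcp_rot: [-0.0, 0.084, 0.996, -0.0]
ft_force: [-0.3, -0.2, -0.6]
gripper_width: 0.5
gripper_force: 0.0
(array([-0.0123,  0.0071,  0.3615]), array([-0.0001, -0.0008, -0.0215])) [ 0.18992843  0.70195055 -0.83651169  1.7933348   0.63506498  0.93957119
  0.48060851]
```

```bash
python3 -m jog '[[[-0.012,0.007,0],[0,0,-0.02],0],[[-0.012,0.007,0.08],[0,0,-0.02],0],[[-0.012,0.007,0.16],[0,0,-0.02],0],[[-0.012,0.007,0.24],[0,0,-0.02],0],[[-0.012,0.007,0.3],[0,0,-0.02],0],[[-0.012,0.007,0.34],[0,0,-0.02],0],[[-0.012,0.007,0.36],[0,0,-0.02],0],[[-0.012,0.007,0.36],[0,0,-0.02],0],[[-0.012,0.007,0.36],[0,0,-0.02],0]]'
python3 - <<'E'
from h import *
im,_=cloud("scene");save(cv2.resize(im[170:320,325:525],(800,600),interpolation=cv2.INTER_CUBIC),"s7.png")
E
```

```text
clock: 14.8
ee_pos: [537.7, 115.8, 114.2]
tcp_rot: [0.0, 0.073, 0.997, 0.0]
ft_force: [0.2, 0.9, 0.3]
gripper_width: 0.5
gripper_force: 0.0
```

View pics/s7.png

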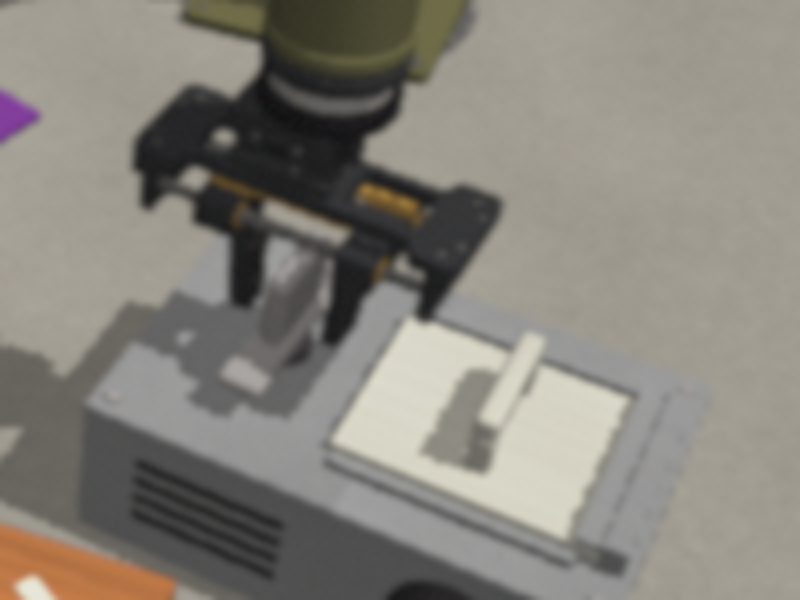

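The fingers straddle the paddle at crop (290, 290), and the cover is seated. Gripping and pressing.

```bash
python3 -m jog '[[[0,0,0],[0,0,0],-1],[[0,0,0],[0,0,0],-1],[[0,0,0],[0,0,0],-1],[[0,0,0],[0,0,0],-1],[[0,0,0],[0,0,0],-1]]' 60
python3 -m jog '[[[0,0,0.008],[0,0,0],-1],[[0,0,0.016],[0,0,0],-1],[[0,0,0.024],[0,0,0],-1],[[0,0,0.032],[0,0,0],-1],[[0,0,0.038],[0,0,0],-1],[[0,0,0.038],[0,0,0],-1],[[0,0,0.038],[0,0,0],-1]]'
```

```text
clock: 15.27
ee_pos: [537.6, 115.3, 114.2]
tcp_rot: [0.001, 0.072, 0.997, 0.0]
ft_force: [0.2, -0.2, 2.7]
gripper_width: 0.155
gripper_force: 60.6
clock: 15.85
ee_pos: [537.7, 115.4, 104.3]
tcp_rot: [0.001, 0.072, 0.997, -0.0]
ft_force: [-2.9, -3.6, 19.0]
gripper_width: 0.15
gripper_force: 62.9
```

```bash
python3 -m jog '[[[0,0,0.002],[0,0,0.05],-1],[[0,0,0.002],[0,0,0.12],-1],[[0,0,0.002],[0,0,0.19],-1],[[0,0,0.002],[0,0,0.26],-1],[[0,0,0.002],[0,0,0.33],-1],[[0,0,0.002],[0,0,0.4],-1],[[0,0,0.002],[0,0,0.47],-1],[[0,0,0.002],[0,0,0.54],-1],[[0,0,0.002],[0,0,0.61],-1],[[0,0,0.002],[0,0,0.68],-1]]'
python3 - <<'E'
from h import *
s=env.read_state();print(s["wrist_torque"],s["joint_pos"],rot()[1].as_matrix()[:,1])
E
```

```text
clock: 16.68
ee_pos: [537.1, 114.3, 104.2]
tcp_rot: [0.001, 0.417, 0.909, -0.001]
ft_force: [-5.0, -3.4, 25.2]
gripper_width: 0.151
gripper_force: 63.8
[-1.03988979  1.23468328  0.09618409] [ 0.00667334  0.81278445 -0.51521034  1.88990497  0.67182511  0.61841266
 -0.22922383] [ 0.75825327  0.6519595  -0.00088686]
```

```bash
python3 -m jog '[[[0,0,0],[0,0,0.07],-1],[[0,0,0],[0,0,0.15],-1],[[0,0,0],[0,0,0.23],-1],[[0,0,0],[0,0,0.31],-1],[[0,0,0],[0,0,0.39],-1],[[0,0,0],[0,0,0.47],-1],[[0,0,0],[0,0,0.55],-1],[[0,0,0],[0,0,0.63],-1],[[0,0,0],[0,0,0.7],-1],[[0,0,0],[0,0,0.72],-1]]'
python3 - <<'E'
from h import *
s=env.read_state();print(s["wrist_torque"],np.degrees(np.arctan2(*rot()[1].as_matrix()[[1,0],1])))
E
```

```text
clock: 17.52
ee_pos: [535.9, 113.9, 104.2]
tcp_rot: [0.001, 0.722, 0.692, -0.002]
ft_force: [-7.8, -3.7, 27.7]
gripper_width: 0.155
gripper_force: 64.0
[-0.98052944  1.75232599  0.17290777] -2.48541426449069
```

```bash
python3 -m jog '[[[0,0,0],[0,0,0],-1],[[0,0,-0.008],[0,0,0],-1],[[0,0,-0.015],[0,0,0],-1],[[0,0,-0.015],[0,0,0],-1],[[0,0,-0.015],[0,0,0],-1]]'
python3 -m jog '[[[0,0,0],[0,0,0],0],[[0,0,0],[0,0,0],0],[[0,0,0],[0,0,0],0],[[0,0,0],[0,0,0],0],[[0,0,-0.05],[0,0,0],0],[[0,0,-0.15],[0,0,0],0],[[0,0,-0.27],[0,0,0],0],[[0,0,-0.39],[0,0,0],0],[[0,0,-0.5],[0,0,0],0],[[0,0,-0.5],[0,0,0],0]]'
python3 -m jog '[[[-0.1,0,-0.1],[0,0,0],0],[[-0.2,0,-0.2],[0,0,0],0],[[-0.3,0,-0.3],[0,0,0],0],[[-0.4,0,-0.3],[0,0,0],0],[[-0.5,0,-0.3],[0,0,0],0],[[-0.5,0,-0.3],[0,0,0],0]]'
python3 - <<'E'
from fit import *
ya=np.array([.1028,.9947]);xa=np.array([.9947,-.1028])
for c,o in(("scene",(544.2,187.9)),("top",(541.4,184.6))):
    im,P=cloud(c)
    Q=sel(P,(549,241),60,138,156);r=rect(Q);d=np.array(r[0])-o;print("bar",r,(d@xa).round(1),(d@ya).round(1),np.median(Q[:,2]))
    Q=sel(P,(535,115),70,147,180);print("pad",rect(Q),np.percentile(Q[:,2],[50,90]))
    if c=="scene":save(cv2.resize(im[190:340,335:535],(800,600),interpolation=cv2.INTER_CUBIC),"s8.png")
E
```

```text
clock: 17.93
ee_pos: [535.9, 113.8, 106.9]
tcp_rot: [0.0, 0.721, 0.693, -0.002]
ft_force: [-4.5, -2.8, 11.6]
gripper_width: 0.154
gripper_force: 61.5
clock: 18.77
ee_pos: [540.6, 117.2, 262.2]
tcp_rot: [0.003, 0.721, 0.693, 0.005]
ft_force: [0.1, -0.4, 0.5]
gripper_width: 0.502
gripper_force: 0.0
clock: 19.27
ee_pos: [530.7, -42.8, 345.6]
tcp_rot: [0.002, 0.725, 0.689, -0.002]
ft_force: [-0.6, -0.5, -1.9]
gripper_width: 0.502
gripper_force: 0.0
bar (array([550.6, 242.3]), array([14.3, 80.7]), 83.7) 0.8 54.8 147.58428086926347
pad (array([536.8, 116.9]), array([59.6, 17.9]), 87.9) [160.88962625 166.44453918]
bar (array([548.8, 239.5]), array([16.3, 79.3]), 83.8) 1.7 55.4 144.80078379891393
pad (array([534.2, 113.2]), array([59., 15.]), 89.7) [161.82947821 167.52438446]
```

View pics/s8.png

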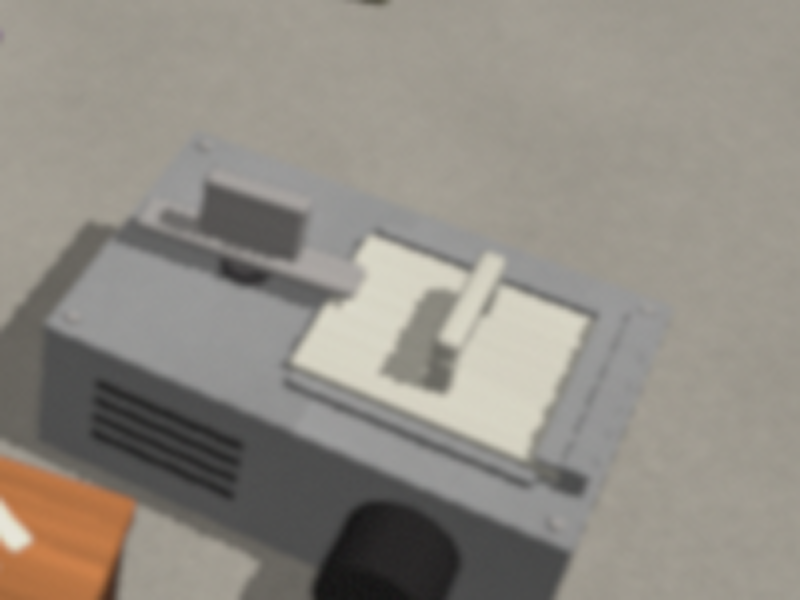

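The wing now lies along y, with its end over the cover's near edge at crop (345, 280). Checking the spring-back height (locked ≈6 mm, held down ≈10.5 mm).

```bash
python3 - <<'E'
from fit import *
im,P=cloud("top");P0=np.load("top0.npy");im,S=cloud("scene");S0=np.load("scene0.npy")
f=lambda P,a,b:(lambda Q:(len(Q),np.median(Q[:,2]).round(2)))(sel(P,(534.2,113.5),66,a,b))
for A,B in((P0,P),(S0,S)):
    print("paddle top",f(A,160,180),f(B,154,174))
    print("wing top",f(A,119,140),f(B,110,131))
print(env.read_state()["clock"])
E
```

```text
paddle top (135, np.float64(168.16)) (139, np.float64(162.75))
wing top (334, np.float64(126.85)) (359, np.float64(120.77))
paddle top (154, np.float64(170.58)) (200, np.float64(163.97))
wing top (321, np.float64(129.57)) (475, np.float64(122.98))
19.4667
```

Spring-back is about 6 mm, so the stud is locked. Handing in.

```bash
python3 -c "
from bench import env
print(env.finish_job())"
```

```text
the job is handed in; nothing more can be done
None
```

The cover is fully home under the lip, the stud is locked with its wing over the cover's edge, the arm is clear of everything, and the job was handed in at about 19.5 s.

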